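Seat the check probe in the slanted block

ROBOT

A 6-joint arm with a two-finger parallel gripper is mounted at the origin on the work surface. World frame = base frame: x ahead of the robot, y to its left, z up, the work surface at z = 0. Lengths are in m, angles in rad, forces in N, time in s.
With the tool pointing down it reaches from about 0.325 to 0.9 m from the base axis. Payload 3.5 kg.
Tool frame: the origin (TCP) lies on the centre line of the jaws, within the pads' length; the fingertips stand bot.nose_length ahead of it and the grasp point (between the pads) lies 6 mm ahead of it (bot.nose_length is the distance from the TCP to the fingertips, in m); z points along the fingers, y is the line along which they close (so a half turn about z gives the same grasp; the last joint's range is limited). The gripper opens to 85 mm and grips with 20 to 120 N. Pads are 22 mm wide; open, the fingers measure 114 mm over their backs; the gripper's body (76 mm by 85 mm) begins 54 mm behind the grasp point. The pads swing forward as they close: fully open they stand 13 mm farther back than shut.
Start: joints at [1.234, 0.276, -0.026, 1.268, 0, 1.467], TCP at [0.145, 0.608, 0.256] pointing down, gripper open.
Joint ranges: [-3.12, 3.12], [-0.85, 1.88], [-1.08, 1.24], [-1.95, 2.15], [-1.57, 1.53], [-3.14, 3.14]. Speed limits (rad/s): [2.57, 2.57, 3.14, 3.14, 3.14, 3.14].

INTERFACE

Orientations are given as a 3x3 rotation matrix whose columns are the frame's x, y, z axes.
In Python, from workcell import bot gives the robot as it stands.
- The arm moves only by the tool drive_tool, never from a script. Its argument "series" is one flat list of numbers, 4 for each row, row after row: the shift along the tool's x, y, z in mm, then the turn about the tool's z in rad. A call has 1 to 20 rows; each row shifts and turns the commanded pose from where the row before left it, along the tool's axes as they then stand; what a row does not reach is not made up. A row lasts 1/12 s, in which the tool goes at most 41.7 mm and 7.16 degrees, less where a joint would pass 70% of its speed; a pose out of reach is approached as far as the arm can. A call with a gripper value outside its range is refused whole. "claw" is the closure, from -1 (fully open) to 1 (shut), so that 0 is half open, set as the call begins (left out, the last holds). The fingers move at their own pace and stop on an object; "newtons" is the grip in N (left out, the last holds). Time passes only in rows, so rows that do not move let the fingers close. It gives the time, the measured TCP pose, the force, the opening and the grip force at its end, in the units of the state.
- bot.read_state(): the state, without advancing time (a new reading comes with each control period).
- bot.camera(name): name is "side" or "top" or "wrist"; returns the picture (480x640x3 uint8, red, green, blue); there is no depth.
- bot.camera_params(name): a dict with "vertical_fov" (degrees; the focal length in pixels is half the picture's height over the tangent of half this angle, whatever the lens; pixels are square), "cx", "cy" (the principal point, pixels), "extrinsics" (4x4, takes a point from world to camera coordinates); the wrist camera has in their place "tool_from_camera" (4x4, takes a point from camera to tool coordinates, whose origin is the TCP and whose axes are the flange's). Camera axes: x right, y down, z forward; pixel columns grow to the right and rows downward; lengths in m; the calibration is good to about 2 mm. A picture is of the moment at which its call begins: read the wrist's pose just before it. camera_params takes no time and is no camera call.
- bot.close_job(): hands the job in; it is judged then, once.
Trained networks look in the newest picture that a camera, given by its name, has taken for a name from the list of things; names that differ only in an ending like _2 or _b are one class to them, and where a whole thing is asked for, a point or a joint stands for the part that bears it (a point fixed in the world has none). Each returns a list of dicts, best first, with "confidence" (0 to 1); they miss things now and then, are a little off and sometimes report something else, mostly with a low value. They report only what shows in the picture. A call takes as long as a camera call. They do not tell look-alikes from the thing itself.
- bot.find_in(camera, name): "xyz" ([x, y, z] in m, in the coordinates of the camera as it stood for that picture, good to about 4 mm: the middle of the surface that is visible of it).
The state is a dict: "t": time; "q": joint angles; "qvel": joint speeds; "effort": joint torques, N m; "position": TCP position; "ee_rot": TCP orientation; "wrist_force": force on the tool from outside, world axes, zero at the start; "ft_torque": the same for the moment, N m; "grip_width": opening from 0.0 (shut) to 1.0 (fully open); "gripper_force": force on a finger pad.
Only numpy, scipy, OpenCV 4.12 (cv2) and the standard library are available. Lean on these libraries where they do the work, as an engineer would, in place of code of your own. Each camera call takes 0.05 s, during which the arm holds its last target. There are 200 camera calls.

TASK

At the sampling station, the thermometer probe has to go into the slanted check block. Press down the cover's tab until the cover is tipped all the way open and stays there, then take the probe out of its holder, push it fully home into the slanted well so that its collar sits on the block, and let go. Leave the tube rack, the jar and the handheld reader where they are.

Things in the scene. Friction and masses are not known exactly. Their poses are not given: they have to be found in the camera images.
- head: Check block, fixed metal, top face sloping 30 deg from level, 92 mm up the slope by 106 wide, 72 deep. Origin: centre of the well's mouth, on the face, 92 mm above the table. z: out of the well, square to the face; x: up the slope; y: level across it. Face x -35 to +57 mm. Cover hinge along y at x 50, z 8 mm, between lugs up to z 14 mm. Nothing else but the cover rises above the face.
- well_mouth (a point): Same point and axes as head. The well: round hole along -z, 14.5 mm wide, 66 mm deep, with a 3 mm chamfer at the mouth.
- cover (a joint): Grey plastic rocker, 140 mm long, on the block. 0: its 30 mm disc lies over the well. Grows (rad) as the tab, its other end, is pressed down and the disc tips up. Stop at 1.45: wide open, the disc up to 75 mm over the face and at least 32 mm uphill of the well's axis. Stiff hinge (0.12 N m, 2 to 3 N on the tab): stays where left. Starts at 0 to 0.1.
- tab (a point): Centre of the top of the cover's tab: a plate 36 long, 34 wide (across the slope), 6 mm thick, 56 mm from the hinge, overhanging the block's high side. At joint 0 it rises 44 deg above level away from the hinge, at 1.45 it slopes 39 deg below; this point goes almost straight down by about 74 mm, free air beneath. Axes turn with the cover, y along the hinge.
- probe: Cordless thermometer probe, round, 152 mm long, 60 to 130 g. Origin at its tip; z from tip to handle end. Steel stem 12 mm thick to z = 62 mm (first 10 mm tapered, 6 mm at the tip), grey collar 26 mm wide from 62 to 68, black handle 22 mm thick from 68 to 146, end cap 24 mm wide to 152. Starts upright in the holder, stem in the hole, collar on its top.
- collar (a point): Underside of the probe's collar, on the axis, 62 mm from the tip. With the probe fully home it is at the well's mouth.
- holder: White plastic holder, fixed: block 80 x 80 x 78 mm on a foot 110 x 110 x 10 mm, with one upright hole in the middle of its top, 14.5 mm wide and 68 mm deep. Origin: middle of its underside, on the table.
- tube_rack: Bystander: white rack 80 x 120 x 50 mm with ten capped clear tubes reaching up to 85 mm. Origin: middle of the underside.
- jar: Bystander: white sample jar, 60 mm wide and 75 mm tall, its flip lid standing open on its +x side to 125 mm height. Origin: middle of the underside.
- handheld: Bystander: flat handheld reader, 150 x 74 x 10 mm, lying flat. Origin: middle of the underside.
Mind the look-alikes: they are no part of the job. What is shaped like the part that bears head but yellow is not meant.

How it is judged:
On the way:
1. the cover is tipped all the way open (value of joint cover above 1.3 rad), for 0.2 s.
At the end, for the whole second after the job is handed in: The probe stands at rest in the slanted well, its collar within 5 mm of the face and 6 mm of the mouth's centre, its axis within 7 degrees of the well's; the cover is still open (joint above 1.2) (z of collar in the frame of head below 0.005 m and distance between collar and head below 0.006 m and angle between the z axis of probe and the z axis of head, either way round below 0.12 rad and value of joint cover above 1.2 rad and linear speed of probe below 0.02 m/s); the robot touches nothing.
It fails at once if the tube rack is shifted by more than 25 mm (distance of tube_rack from where it was at the start of the episode above 0.025 m).
It fails at once if the jar is shifted by more than 25 mm (distance of jar from where it was at the start of the episode above 0.025 m).
It fails at once if the handheld reader is shifted by more than 25 mm (distance of handheld from where it was at the start of the episode above 0.025 m).
It also fails if it takes over 61 s, if anything falls off the work surface, if the arm or the gripper's body presses on something with over 40 N, if the wrist force passes 120 N, or if a joint passes its speed limit or range.

## Working session

There is one attempt and no reset: what is moved stays moved. The work goes in short steps, Python scripts to look and compute and a tool call to move; the robot and the scene stay as the last step left them, time stands still between calls to the robot, and variables do not carry over. Pictures are saved under pics/ and viewed, at most 10 in all, crops included, and the job is handed in when it is done.

Besides the shell and the picture viewer there is one more tool, called as name(argument=value, ...) on one line, values as JSON. drive_tool: Moves the arm, as the interface text tells. Its arguments: {"type":"object","properties":{"series":{"type":"array","items":{"type":"number"}},"claw":{"type":"number"},"newtons":{"type":"number"}},"required":["series"]}

```bash
mkdir -p pics; cat > h.py <<'E'
import numpy as np, cv2
from workcell import bot
def snap(n,f=None):
    im=bot.camera(n)
    if f: cv2.imwrite('pics/'+f,im[:,:,::-1])
    return im
def w2c(n):
    p=bot.camera_params(n)
    if 'extrinsics' in p: return np.array(p['extrinsics'])
    s=bot.read_state();T=np.eye(4);T[:3,:3]=s['ee_rot'];T[:3,3]=s['position']
    return np.linalg.inv(T@np.array(p['tool_from_camera']))
def K(n):
    p=bot.camera_params(n);f=240/np.tan(np.radians(p['vertical_fov'])/2);return f,p['cx'],p['cy']
def proj(n,P,E=None):
    E=w2c(n) if E is None else E; c=E[:3,:3]@np.array(P)+E[:3,3];f,cx,cy=K(n);return np.round([cx+f*c[0]/c[2],cy+f*c[1]/c[2]],1)
def find(n,name,E=None):
    E=w2c(n) if E is None else E; Ei=np.linalg.inv(E);o=[]
    for d in bot.find_in(n,name):
        P=(Ei@np.r_[d['xyz'],1])[:3];o.append((round(d['confidence'],2),P.round(4),proj(n,P,E)))
    return o
E
python3 - <<'E'
from h import *
print(bot.read_state()['t'],bot.nose_length)
for n in('side','top'):
    snap(n,n+'0.png'); print(n,bot.camera_params(n))
    for k in('head','cover','tab','probe','holder','tube_rack','jar','handheld'):
        for r in find(n,k): print(n,k,*r)
print(bot.camera_params('wrist'))
E
```

```text
0.0 0.025
side {'vertical_fov': 42.732081577530735, 'cx': 319.6698014621734, 'cy': 237.30038088856722, 'extrinsics': array([[-0.97363884, -0.2280211 , -0.00581319,  0.49684041],
       [-0.15235116,  0.66907659, -0.72741023,  0.16016454],
       [ 0.16975435, -0.7073492 , -0.68617823,  1.17863081],
       [ 0.        ,  0.        ,  0.        ,  1.        ]])}
side head 0.97 [0.3467 0.0525 0.0955] [399.  276.8]
side head 0.9 [ 0.7794 -0.0736  0.0917] [203.7 202.1]
side head 0.9 [0.304  0.3329 0.0964] [401.9 413.4]
side head 0.88 [ 0.239  -0.2045  0.0934] [466.1 199.1]
side head 0.74 [ 0.5693 -0.011   0.1273] [291.1 223.7]
side head 0.6 [0.5629 0.0112 0.0921] [292.  244.9]
side cover 0.69 [ 0.5694 -0.0148  0.1328] [291.4 220.3]
side cover 0.62 [0.3459 0.0338 0.13  ] [402.4 256.7]
side cover 0.6 [ 0.2404 -0.1867  0.1586] [469.9 179.6]
side cover 0.52 [ 0.792  -0.0797  0.1398] [195.9 181.7]
side tab 0.67 [0.346  0.0375 0.1277] [402. 259.]
side tab 0.59 [0.5628 0.0088 0.0921] [292.3 244.1]
side tab 0.55 [0.3052 0.3186 0.1267] [404.1 394.1]
side tab 0.54 [ 0.7872 -0.0771  0.138 ] [197.8 1
[... 1601 characters left out ...]
0.5249 0.3026 0.0777] [189.7 230.3]
top tube_rack 0.97 [ 0.4863 -0.2724  0.0491] [452.4 249.1]
top jar 0.8 [0.7401 0.2804 0.0776] [201.6 132.9]
top jar 0.69 [0.5381 0.3196 0.1479] [171.4 221.4]
top handheld 0.81 [ 0.7234 -0.3231  0.0112] [469.2 146.9]
{'vertical_fov': 63.90049567726994, 'cx': 318.2862247746545, 'cy': 241.33688653536288, 'tool_from_camera': array([[ 7.41344151e-05, -9.50796559e-01, -3.09815910e-01,
         7.85877455e-02],
       [ 9.99999987e-01,  1.14354968e-04, -1.11659522e-04,
         6.20053622e-04],
       [ 1.41594478e-04, -3.09815898e-01,  9.50796555e-01,
        -1.17502580e-01],
       [ 0.00000000e+00,  0.00000000e+00,  0.00000000e+00,
         1.00000000e+00]])}
```

View pics/side0.png

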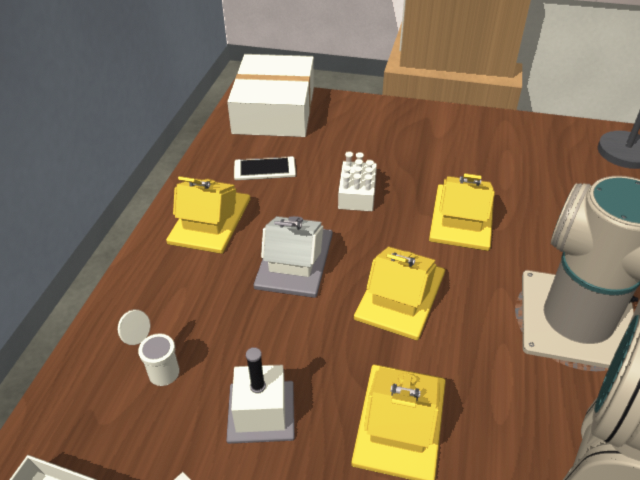

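View pics/top0.png

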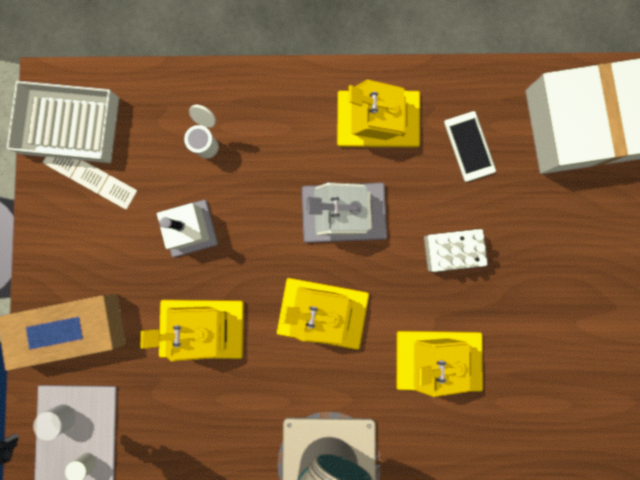

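Five blocks match "head": yellow ones at top-view (376,112), (323,315), (200,333) and (440,365), and a grey metal one at (345,210), which is (293,240) in the side view. The grey one is meant, since yellow is excluded. I'll confirm it with an enlarged crop.

```bash
python3 - <<'E'
import cv2,numpy as np
t=cv2.imread('pics/top0.png')[170:255,290:400];s=cv2.imread('pics/side0.png')[200:300,245:345]
a=cv2.resize(t,None,fx=4,fy=4,interpolation=3);b=cv2.resize(s,(340,340),interpolation=3)
cv2.imwrite('pics/c0.png',np.hstack([a,b]))
E
```

```text
(no output)
```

View pics/c0.png

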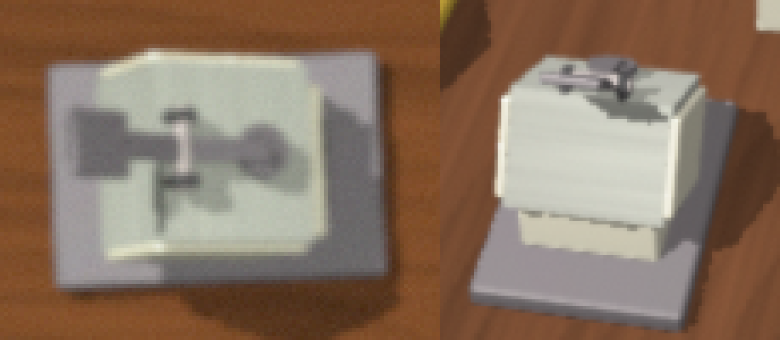

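The crop confirms the grey block. The tab is at top px (316,206), the hinge at (335.5,207) and the disc at (356,207), so uphill is roughly +y. Next I'll compute the geometry.

```bash
cat >> h.py <<'E'
def ray(n,uv,z,E=None):
    E=w2c(n) if E is None else E; f,cx,cy=K(n);R=E[:3,:3];c=-R.T@E[:3,3]
    d=R.T@np.array([(uv[0]-cx)/f,(uv[1]-cy)/f,1]);return (c+d*(z-c[2])/d[2]).round(4)
E
python3 - <<'E'
from h import *
s=bot.read_state();print(s['position'],np.round(s['ee_rot'],3).tolist())
for nm,uv,z in(('tab',(315.8,205.8),.163),('hinge',(335.5,206.8),.127),('disc',(356,207),.103),('lug',(335,197.5),.13),('lug',(335,216),.13)): print(nm,ray('top',uv,z))
c=[ray('top',(290+a/4,170+b/4),.01) for a,b in((47,65),(380,50),(388,277),(57,290))]
print(c)
for i in range(4):
    d=c[(i+1)%4]-c[i];print(np.linalg.norm(d),np.degrees(np.arctan2(d[1],d[0])))
print('cap',ray('top',(166,223),.172),proj('side',ray('top',(166,223),.172)))
E
```

```text
[0.1448105  0.60799994 0.2563164 ] [[-0.973, 0.232, -0.0], [0.232, 0.973, 0.0], [0.0, 0.0, -1.0]]
tab [0.5683 0.0247 0.163 ]
hinge [ 0.5706 -0.0147  0.127 ]
disc [ 0.573  -0.0581  0.103 ]
lug [ 0.5895 -0.0136  0.13  ]
lug [ 0.5512 -0.0137  0.13  ]
[array([0.6324, 0.0632, 0.01  ]), array([ 0.6409, -0.1292,  0.01  ]), array([ 0.5097, -0.1332,  0.01  ]), array([0.5019, 0.0568, 0.01  ])]
0.19258766834872892 -87.47038643169033
0.13126096144703495 -178.25371837971437
0.19016003786284857 92.35082249211156
0.1306568406169382 2.807658472866797
cap [0.5328 0.3222 0.172 ] [255.6 349.9]
```

drive_tool(series=[0,0,0,0.117,0,0,0,0.117,0,0,0,0.117,0,0,0,0.117,0,0,0,0.117,0,0,0,0.117,0,0,0,0.117,0,0,0,0.117,0,0,0,0.117,0,0,0,0.117,0,0,0,0.117], claw=1, newtons=40)

```text
t: 1.82
position: [0.1448, 0.608, 0.2563]
ee_rot: [[-0.044, 0.999, 0.0], [0.999, 0.044, 0.0], [0.0, 0.0, -1.0]]
wrist_force: [-1.0, 0.3, 0.1]
grip_width: -0.002
gripper_force: 0.0
```

drive_tool(series=[-30,20,0,0,-30,20,0,0,-30,20,0,0,-30,20,0,0,-30,20,0,0,-30,20,0,0,-30,20,0,0,-30,20,0,0,-30,20,0,0,-30,20,0,0,-30,20,0,0,-30,20,0,0,-30,20,0,0,-30,20,0,0,-30,20,0,0,-30,20,0,0,-30,20,0,0,-30,20,0,0,-30,20,0,0,-30,20,0,0])

```text
t: 3.48
position: [0.5751, 0.027, 0.2565]
ee_rot: [[-0.05, 0.999, 0.0], [0.999, 0.05, 0.0], [0.0, 0.0, -1.0]]
wrist_force: [-0.0, 1.0, -0.2]
grip_width: -0.001
gripper_force: 0.0
```

```bash
python3 - <<'E'
from h import *
s=bot.read_state();print(s['t'],s['position'],np.round(s['ee_rot'],3).tolist(),s['grip_width'])
E0=w2c('wrist');snap('wrist','w1.png')
for k in('tab','cover','head'):
  for r in find('wrist',k,E0): print(k,*r)
for P in([.5683,.0247,.163],[.5706,-.0147,.124],[.5725,-.054,.092]): print(proj('wrist',P,E0))
E
```

```text
3.4833 [0.57514167 0.02703772 0.25646725] [[-0.05, 0.999, 0.0], [0.999, 0.05, 0.0], [0.0, 0.0, -1.0]] -0.0009342982352690142
tab 0.9 [0.5657 0.0262 0.1648] [300.2 260.9]
tab 0.76 [ 0.7873 -0.0929  0.1266] [580.8 399. ]
tab 0.74 [ 0.3514 -0.0041  0.1022] [ 17.5 255.6]
tab 0.59 [0.5656 0.0072 0.1056] [302.7 256.3]
cover 0.82 [0.568  0.0258 0.1597] [304.3 258.7]
cover 0.66 [ 0.3479 -0.0041  0.0987] [ 16.3 253.7]
cover 0.61 [ 0.7836 -0.0865  0.1291] [580.3 394.4]
head 0.66 [0.3778 0.0301 0.0939] [ 52.8 210.4]
head 0.64 [ 0.2917 -0.2229  0.0657] [ 26.3 442.5]
head 0.6 [ 0.7749 -0.0762  0.0982] [549.3 358.3]
head 0.57 [0.5667 0.0059 0.1013] [304.2 256. ]
[304.6 262.5]
[307.5 294.2]
[308.9 320.4]
```

View pics/w1.png

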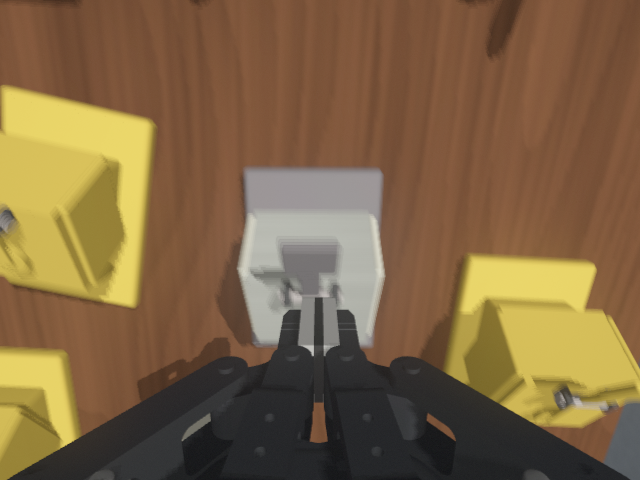

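The tab sits at about (310,257), just under the fingertips and square to them. I'll shift slightly and press down.

drive_tool(series=[2,-6,10,0,0,0,20,0,0,0,20,0,0,0,10,0,0,0,8,0,0,0,8,0,0,0,8,0,0,0,8,0,0,0,8,0,0,0,8,0,0,0,8,0,0,0,6,0,0,0,6,0,0,0,0,0])

```text
t: 4.85
position: [0.5673, 0.0303, 0.1267]
ee_rot: [[-0.05, 0.999, -0.002], [0.999, 0.05, 0.0], [0.0, -0.002, -1.0]]
wrist_force: [0.2, -0.2, -0.3]
grip_width: 0.002
gripper_force: 0.0
```

drive_tool(series=[0,0,4,0,0,0,4,0,0,0,3,0,0,0,3,0,0,0,0,0])

```text
t: 5.27
position: [0.5696, 0.0321, 0.1206]
ee_rot: [[-0.051, 0.999, 0.004], [0.999, 0.051, 0.004], [0.003, 0.004, -1.0]]
wrist_force: [-10.2, 5.7, 34.5]
grip_width: 0.003
gripper_force: 15.2
```

```bash
python3 - <<'E'
from h import *
im=snap('side');a=cv2.resize(im[180:300,225:345],(480,480),interpolation=3)
cv2.imwrite('pics/s2.png',a[:,:,::-1])
E
```

```text
(no output)
```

View pics/s2.png

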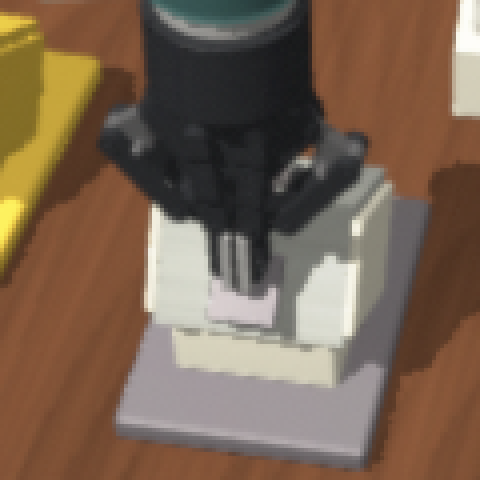

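The cover is at its stop: 35 N on the tab, which now slopes down. I'll lift off and go to the probe.

drive_tool(series=[0,0,-15,0,0,0,-25,0,0,0,-30,0,0,0,-40,0,0,0,-40,0])

```text
t: 5.73
position: [0.5666, 0.0305, 0.2641]
ee_rot: [[-0.05, 0.999, -0.004], [0.999, 0.05, 0.0], [0.0, -0.004, -1.0]]
wrist_force: [1.3, -0.0, -0.3]
grip_width: -0.0
gripper_force: 0.0
```

drive_tool(series=[29,-2,0,0,29,-2,0,0,29,-2,0,0,29,-2,0,0,29,-2,0,0,29,-2,0,0,29,-2,0,0,29,-2,0,0,29,-3,0,0,29,-3,0,0,0,0,0,0,0,0,0,0], claw=-1)

```text
t: 6.73
position: [0.5308, 0.32, 0.2633]
ee_rot: [[-0.053, 0.999, -0.001], [0.999, 0.053, -0.001], [-0.001, -0.002, -1.0]]
wrist_force: [0.3, -0.7, 0.3]
grip_width: 0.999
gripper_force: 0.0
```

```bash
python3 - <<'E'
from h import *
s=bot.read_state();print(s['t'],s['position'])
E0=w2c('wrist');a=snap('wrist');b=snap('top')
for n in('wrist','top'):
  for k in('probe','holder','tab','cover'):
    for r in find(n,k): print(n,k,*r)
c=cv2.resize(b[170:255,290:400],(440,340),interpolation=3)
d=cv2.resize(b[190:260,140:230],(437,340),interpolation=3)
e=cv2.resize(a,(440,330))
o=np.zeros((340,660,3),np.uint8)
cv2.imwrite('pics/m3.png',np.vstack([np.hstack([c,np.zeros((340,200,3),np.uint8)])[:260,:640],a[140:480]])[:,:,::-1])
E
```

```text
6.7333 [0.53083983 0.32000449 0.26327222]
wrist probe 0.67 [0.5358 0.3344 0.1685] [325.7 232.5]
wrist holder 0.97 [0.5339 0.3479 0.0816] [322.1 183.2]
wrist tab 0.82 [0.3096 0.2796 0.1088] [ 22.9 264. ]
wrist tab 0.34 [0.5355 0.3289 0.1692] [324.  240.8]
wrist cover 0.88 [0.3121 0.2829 0.1047] [ 29.2 258.1]
top probe 0.51 [0.5333 0.3188 0.1475] [171.8 223.8]
top holder 0.6 [0.5215 0.307  0.0794] [187.4 231.8]
top holder 0.38 [ 0.5722 -0.0054  0.1164] [331.1 206.6]
top tab 0.91 [ 0.794  -0.0776  0.1387] [366.2  98.6]
top tab 0.79 [0.3452 0.045  0.1391] [305.8 317.2]
top tab 0.75 [0.3032 0.3267 0.1379] [167.2 337.1]
top tab 0.72 [ 0.2352 -0.2197  0.1353] [437.8 373.2]
top tab 0.66 [ 0.5692 -0.0063  0.1204] [331.4 207.8]
top cover 0.86 [0.3053 0.328  0.1371] [166.7 336. ]
top cover 0.75 [ 0.7883 -0.0841  0.137 ] [369.3 101.5]
top cover 0.7 [ 0.2401 -0.2205  0.1375] [438.4 370.9]
top cover 0.64 [ 0.5725 -0.0107  0.117 ] [333.6 206.5]
top cover 0.63 [0.3489 0.0447 0.139 ] [305.9 315.3]
```

View pics/m3.png

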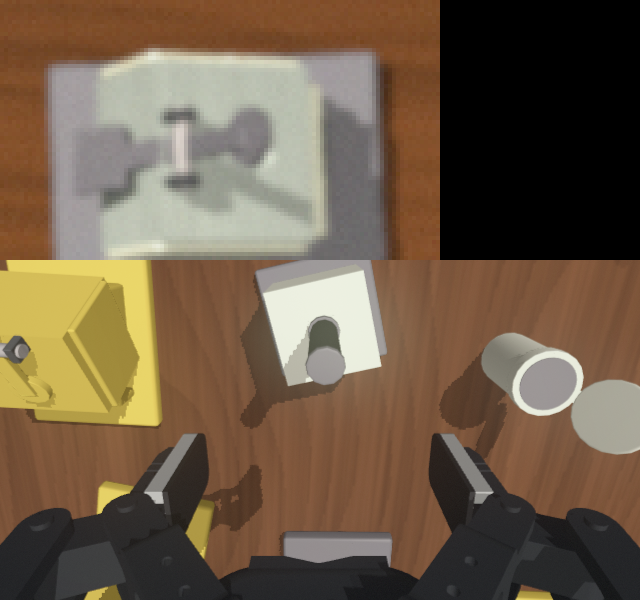

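The cover is tipped up: the disc is at (250,138) in the crop and its shadow has moved. The probe cap is at wrist px (325,245). Next I'll work out the offsets.

```bash
python3 - <<'E'
from h import *
s=bot.read_state();R=np.array(s['ee_rot']);p=s['position']
for z in(.168,.178):
  P=ray('wrist',(325,245),z);print(P,(R.T@(P-p)*1000).round(1),'top',proj('top',P),'side',proj('side',P))
b=cv2.imread('pics/top0.png')[205:240,150:200]; g=cv2.cvtColor(b,6)
ys,xs=np.where(g<70);print('dark centroid',xs.mean()+150,ys.mean()+205,xs.min()+150,xs.max()+150)
sd=cv2.imread('pics/side0.png')[340:400,240:275];print(cv2.cvtColor(sd,6)[:30,8:22:2])
E
```

```text
[0.5365 0.3265 0.168 ] [ 7.8  5.  96.4] top [164.6 221.3] side [252.6 353.3]
[0.5362 0.3298 0.178 ] [11.2  4.8 86.4] top [161.2 221. ] side [251.6 351.1]
dark centroid 176.3095238095238 225.03571428571428 170 182
[[ 88  92  92  91  92  87  83]
 [ 89  93  89  90  90  88  82]
 [ 90  92  88  90  90  85  82]
 [ 91  92  88  92  90  83  84]
 [ 90  91  88  91  89  83  84]
 [ 92  89  89  89  89  86  84]
 [ 91  89  93  93  91  86  86]
 [ 92  96 111 109 103  87  86]
 [ 99 120 142 142 131 100  88]
 [122 147 146 147 144 131  93]
 [141 149 149 148 147 144 104]
 [150 149 148 148 147 146 121]
 [151 150 150 149 149 148 133]
 [151 151 151 150 149 149 128]
 [154 152 152 151 150 149 126]
 [154 153 153 151 150 148 118]
 [155 154 153 152 151 147  87]
 [152 154 153 152 149 134  63]
 [136 154 154 151 141 101  41]
 [104 141 144 138 114  69  26]
 [ 69 105 108 100  77  42  24]
 [ 33  66  81  73  45  19  21]
 [ 33  32  34  32  21  17  18]
 [ 35  25  23  21  20  18  16]
 [ 38  25  23  21  19  17  15]
 [ 50  24  23  21  21  15  14]
 [100  24  22  23  19  15  15]
 [153  22  23  23  20  18  16]
 [162  23  25  22  19  16  13]
 [178  30  24  21  20  17  15]]
```

The side view puts the cap at z≈0.168, so the collar is at 0.078. I'll grasp at z≈0.142.

drive_tool(series=[8,5,10,0,0,0,25,0,0,0,25,0,0,0,20,0,0,0,20,0,0,0,15,0,0,0,0,0])

```text
t: 7.82
position: [0.5337, 0.3263, 0.1444]
ee_rot: [[-0.05, 0.999, -0.007], [0.999, 0.05, -0.003], [-0.003, -0.007, -1.0]]
wrist_force: [-0.6, 0.6, -0.1]
grip_width: 1.001
gripper_force: 0.0
```

drive_tool(series=[0,0,0,0,0,0,0,0,0,0,0,0,0,0,0,0,0,0,0,0,0,0,0,0,0,0,0,0,0,0,0,0], claw=1, newtons=30)

```text
t: 8.48
position: [0.5363, 0.3275, 0.1503]
ee_rot: [[-0.05, 0.999, 0.0], [0.999, 0.05, 0.001], [0.001, 0.0, -1.0]]
wrist_force: [-2.5, -0.2, 6.0]
grip_width: 0.253
gripper_force: 41.1
```

drive_tool(series=[0,0,-10,0,0,0,-15,0,0,0,-20,0,0,0,-25,0,0,0,-25,0,0,0,-25,0,0,0,0,0,0,0,0,0])

```text
t: 9.15
position: [0.5378, 0.3277, 0.2717]
ee_rot: [[-0.05, 0.999, 0.005], [0.999, 0.05, 0.002], [0.002, 0.005, -1.0]]
wrist_force: [-0.4, -0.6, -0.8]
grip_width: 0.25
gripper_force: 41.4
```

```bash
python3 - <<'E'
from h import *
print(bot.read_state()['t'])
a=snap('wrist')[160:400,160:480];b=cv2.resize(snap('side')[300:460,180:340],(480,480))
cv2.imwrite('pics/g4.png',np.hstack([np.vstack([a,a*0]),b])[:,:,::-1])
E
```

```text
9.15
```

View pics/g4.png

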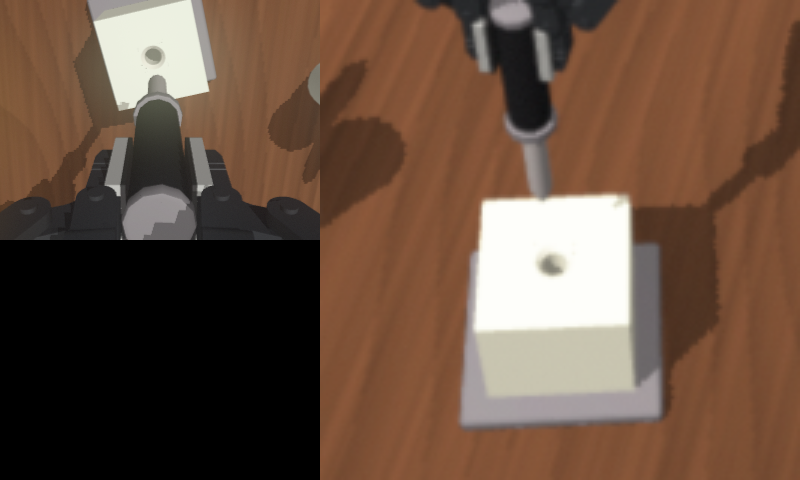

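The probe is held upright, with its tip at side px ~(361,365) and wrist px (317,240). The cover's disc blocks the view of the well from uphill, so I'd like to turn the tool half round. First I'll check joint 6.

```bash
python3 - <<'E'
from h import *
s=bot.read_state();print(np.round(s['q'],3))
E0=w2c('wrist');R=np.array(s['ee_rot']);p=np.array(s['position'])
for uv,d in(((318,375),18),((317,240),-134)):
  P=ray('wrist',uv,p[2]+d/1000,E0);print((R.T@(P-p)*1000).round(1))
E
```

```text
[ 4.450e-01  2.760e-01 -1.000e-03  1.295e+00 -0.000e+00  1.966e+00]
[  4.3   0.9 -18. ]
[-1.20e+00  1.00e-01  1.34e+02]
```

drive_tool(series=[0,0,-10,-0.121,0,0,-10,-0.121,0,0,-10,-0.121,0,0,-10,-0.121,0,0,-10,-0.121,0,0,-10,-0.121,0,0,-10,-0.121,0,0,-10,-0.121,0,0,-10,-0.121,0,0,-10,-0.121,0,0,0,-0.121,0,0,0,-0.121,0,0,0,-0.121,0,0,0,-0.121,0,0,0,-0.121,0,0,0,-0.121,0,0,0,-0.121,0,0,0,-0.121,0,0,0,-0.121,0,0,0,-0.121])

```text
t: 10.92
position: [0.5357, 0.3268, 0.3668]
ee_rot: [[-0.618, -0.786, -0.004], [-0.786, 0.618, -0.002], [0.004, 0.002, -1.0]]
wrist_force: [-0.2, 0.8, -0.7]
grip_width: 0.247
gripper_force: 41.4
```

drive_tool(series=[0,0,0,-0.121,0,0,0,-0.121,0,0,0,-0.121,0,0,0,-0.121,0,0,0,-0.121,0,0,0,-0.121,0,0,0,0])

```text
t: 11.5
position: [0.5357, 0.3268, 0.3669]
ee_rot: [[0.056, -0.998, -0.004], [-0.998, -0.056, -0.002], [0.002, 0.004, -1.0]]
wrist_force: [-0.8, 0.0, -1.4]
grip_width: 0.246
gripper_force: 41.4
```

drive_tool(series=[30,-1,0,0,30,-1,0,0,30,-1,0,0,30,-1,0,0,30,-1,0,0,30,-1,0,0,30,-1,0,0,30,-1,0,0,30,-1,0,0,30,-1,0,0,30,-1,0,0,30,-1,0,0,30,-1,0,0,28,-1,0,0,0,0,20,0,0,0,20,0,0,0,20,0,0,0,20,0,0,0,0,0])

```text
t: 13.08
position: [0.5696, -0.0888, 0.2831]
ee_rot: [[0.051, -0.999, -0.011], [-0.999, -0.051, 0.003], [-0.003, 0.01, -1.0]]
wrist_force: [-0.9, -0.0, -1.6]
grip_width: 0.246
gripper_force: 41.5
```

```bash
python3 - <<'E'
from h import *
s=bot.read_state();print(s['t'],s['position'])
E0=w2c('wrist');a=snap('wrist','w5.png');p=s['position']
print('mouth',proj('wrist',[.5725,-.054,.092],E0),'tip',proj('wrist',[p[0],p[1],p[2]-.134],E0))
for k in('head','probe','cover'):
  for r in find('wrist',k,E0): print(k,*r)
E
```

```text
13.0833 [ 0.56962842 -0.08876286  0.2831435 ]
mouth [311.7 255.2] tip [317.7 236.8]
head 0.88 [ 0.7687 -0.1138  0.0959] [ 64.6 174.2]
head 0.87 [0.3558 0.0108 0.0999] [548.4 336.3]
head 0.73 [ 0.5812 -0.0549  0.0826] [301.8 250.1]
probe 0.59 [ 0.5681 -0.0912  0.2912] [326.7 359.3]
cover 0.83 [ 0.7881 -0.1091  0.1177] [ 20.2 183.7]
cover 0.78 [0.3475 0.0344 0.1282] [570.6 379. ]
```

View pics/w5.png

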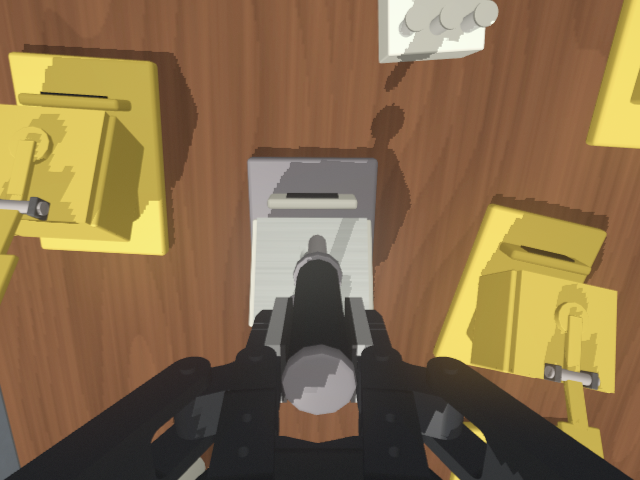

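The tip is at (317,238). The mouth is hidden behind the collar near (313,260), and the face's low edge is at row 219. I'll sidestep 30 mm to see the mouth.

drive_tool(series=[0,15,0,0,0,15,0,0,0,0,0,0,0,0,0,0])

```text
t: 13.62
position: [0.5438, -0.0912, 0.2911]
ee_rot: [[0.054, -0.999, 0.003], [-0.999, -0.054, -0.001], [0.001, -0.003, -1.0]]
wrist_force: [-0.4, -0.3, -0.9]
grip_width: 0.253
gripper_force: 41.5
```

```bash
python3 - <<'E'
from h import *
s=bot.read_state();print(s['t'],s['position'])
E0=w2c('wrist');np.save('E6.npy',E0);a=snap('wrist','w6.png')
m=proj('wrist',[.5725,-.054,.092],E0);print('mouth',m)
x,y=190,170
cv2.imwrite('pics/w6c.png',cv2.resize(a[y:y+150,x:x+200],None,fx=4,fy=4,interpolation=3)[:,:,::-1])
E
```

```text
13.6167 [ 0.54376638 -0.09122203  0.29107412]
mouth [285.1 254.2]
```

View pics/w6c.png

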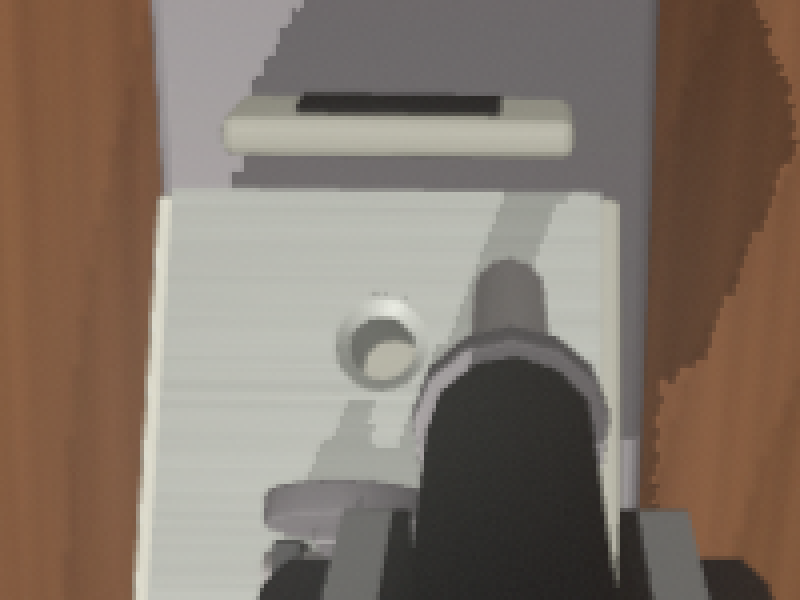

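The mouth is centred at full-frame px (285.3,256), within 2 px of the prediction. The tip is at about (317.5,238).

```bash
python3 - <<'E'
from h import *
E0=np.load('E6.npy');s=bot.read_state();p=np.array(s['position']);R=np.array(s['ee_rot'])
M=ray('wrist',(285.25,256),.092,E0);print('mouth',M,(R.T@(M-p)*1000).round(1))
T=ray('wrist',(317.5,238),p[2]-.134,E0);print('tip',T,(R.T@(T-p)*1000).round(1))
print(s['position'],s['q'].round(3) if hasattr(s['q'],'round') else s['q'])
E
```

```text
mouth [ 0.5723 -0.0523  0.092 ] [-37.6 -29.5 198.9]
tip [ 0.5457 -0.0908  0.1569] [ -0.5  -1.1 134. ]
[ 0.544181   -0.0912507   0.29085524] [-0.283  0.128 -0.137  1.303  0.    -1.908]
```

At its opened position the disc's top edge hangs almost over the mouth (head x≈42, z≈72 is about 0 mm horizontally from the mouth). An upright probe would hit it, and the drive cannot tilt the tool. So I'll first tilt the probe in the grip: lever its tip shallowly in the holder's hole, whose position I know from the grasp, then insert straight along the well axis.

drive_tool(series=[0,0,-40,0,0,0,-40,0,-32,-1,0,0,-32,-1,0,0,-32,-1,0,0,-32,-1,0,0,-32,-1,0,0,-32,-1,0,0,-32,-1,0,0,-32,-1,0,0,-32,-1,0,0,-32,-1,0,0,-32,-2,0,0,-32,-2,0,0,-35,-1,0,0,0,0,30,0,0,0,30,0,0,0,30,0,0,0,30,0,0,0,0,0])

```text
t: 15.33
position: [0.5321, 0.3271, 0.2423]
ee_rot: [[0.055, -0.998, -0.011], [-0.998, -0.055, -0.005], [0.004, 0.011, -1.0]]
wrist_force: [-1.5, -1.6, -1.4]
grip_width: 0.243
gripper_force: 41.7
```

drive_tool(series=[0,0,0,0,0,0,0,0,0,0,0,0])

```text
t: 15.58
position: [0.5372, 0.3291, 0.2525]
ee_rot: [[0.054, -0.999, 0.005], [-0.999, -0.054, 0.002], [-0.002, -0.005, -1.0]]
wrist_force: [0.2, 0.8, -0.3]
grip_width: 0.247
gripper_force: 41.7
```

```bash
python3 - <<'E'
from h import *
s=bot.read_state();R=np.array(s['ee_rot']);p=np.array(s['position']);print(s['t'],p,R.round(3).tolist())
print((R.T@(np.array([.5365,.3275,.204])-p)*1000).round(1))
E0=w2c('wrist');a=snap('wrist')
cv2.imwrite('pics/w7c.png',cv2.resize(a[170:320,220:420],None,fx=4,fy=4,interpolation=3)[:,:,::-1])
print('hole',proj('wrist',[.5365,.3275,.078],E0),'tip',proj('wrist',[p[0],p[1],p[2]-.134],E0))
E
```

```text
15.5833 [0.53721147 0.32907589 0.25249642] [[0.054, -0.999, 0.005], [-0.999, -0.054, 0.002], [-0.002, -0.005, -1.0]]
[ 1.6  1.  48.5]
hole [321.7 219.6] tip [320.7 237.1]
```

View pics/w7c.png

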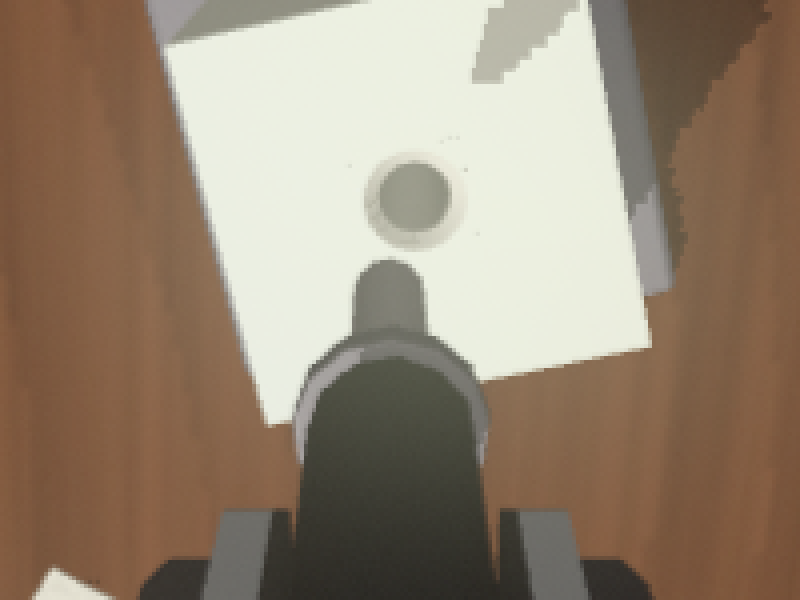

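The hole is at (323.5,220) and the tip at (317.5,238), so I need about 4 mm in +y and 1.5 mm in +x. The chamfer helps. I'll enter shallowly.

drive_tool(series=[1.5,3.5,10,0,0,0,15,0,0,0,10,0,0,0,7,0,0,0,6,0,0,0,0,0,0,0,0,0])

```text
t: 16.22
position: [0.532, 0.3264, 0.2012]
ee_rot: [[0.054, -0.999, -0.0], [-0.999, -0.054, -0.0], [0.0, 0.0, -1.0]]
wrist_force: [0.4, -0.2, 0.5]
grip_width: 0.244
gripper_force: 41.8
```

```bash
python3 - <<'E'
from h import *
s=bot.read_state();print(s['t'],s['position'],s['wrist_force'])
E0=w2c('wrist');a=snap('wrist');b=snap('side')
cv2.imwrite('pics/w8.png',np.hstack([cv2.resize(a[170:320,240:400],(400,375),interpolation=3),cv2.resize(b[300:420,190:318],(400,375),interpolation=3)])[:,:,::-1])
E
```

```text
16.2167 [0.53195138 0.3264442  0.20118396] [ 0.392276   -0.17248279  0.47329658]
```

View pics/w8.png

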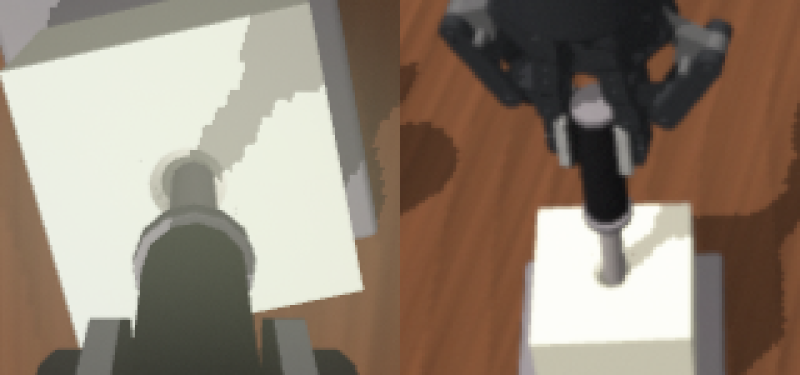

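The tip is inside the hole with no load on it. Going by my count I've already viewed 11 pictures, one over the limit of 10, so from here I'll use numbers only. Now I'll tilt the probe about its tip.

drive_tool(series=[6,0,0.3,0,6,0,0.4,0,5.5,0,0.6,0,5.5,0,1,0,5.5,0,1.1,0,5.5,0,1.2,0,5.5,0,1.7,0,5.5,0,1.9,0,5,0,2.2,0,5,0,2.5,0,5,0,2.7,0,5,0,3,0,0,0,0,0,0,0,0,0])

```text
t: 17.48
position: [0.5354, 0.2609, 0.1823]
ee_rot: [[0.054, -0.999, -0.0], [-0.999, -0.054, -0.001], [0.001, 0.0, -1.0]]
wrist_force: [2.6, 1.9, 1.9]
grip_width: 0.242
gripper_force: 34.1
```

```bash
python3 - <<'E'
from h import *
s=bot.read_state();p=np.array(s['position']);R=np.array(s['ee_rot']);print(s['t'],p,s['wrist_force'],s['ft_torque'])
E0=w2c('wrist');a=cv2.cvtColor(snap('wrist','w9.png'),cv2.COLOR_RGB2GRAY)
for th in(0,20,25,30,35):
  t=np.radians(th);ax=np.array([np.sin(t),0,-np.cos(t)]);G=np.array([0,0,6.])
  print(th,[proj('wrist',p+R@(G+ax*(k-128))/1000,E0).tolist() for k in(0,62,152)])
for r in find('wrist','probe',E0): print(*r)
print(a[100:300:8,260:380:6])
E
```

```text
17.4833 [0.53535601 0.2609487  0.18229598] [2.60949116 1.88580456 1.91225731] [ 0.49303664 -0.69510134 -0.11955241]
0 [[319.8, 237.5], [320.2, 272.5], [321.7, 385.0]]
20 [[319.7, 300.3], [320.2, 314.0], [321.8, 359.5]]
25 [[319.7, 316.4], [320.2, 324.8], [321.8, 352.5]]
30 [[319.7, 332.8], [320.2, 335.8], [321.7, 345.5]]
35 [[319.8, 349.5], [320.2, 346.9], [321.7, 338.5]]
0.63 [0.5358 0.2571 0.1998] [320.9 373.3]
[[109 108 112 109 106 112 115 106 108 109 113 117 109 109 110 107 113 112
  115 116]
 [108 107 111 108 108 113 114 105 109 110 113 117 111 108 110 109 112 113
  116 115]
 [108 107 112 109 108 113 114 105 108 110 114 118 114 108 110 108 113 113
  116 114]
 [107 107 111 108 108 114 114 104 109 112 114 118 113 108 109 108 112 112
  116 111]
 [111 107 110 110 108 114 113 107 110 110 115 117 110 107 109 109 111 113
  117 111]
 [111 107 111 109 109 115 113 106 109 111 115 117 113 107 108 110 110 113
  115 110]
 [111 107 110 110 109 115 116 107 107 112 115 117 114 106 107 109 109 112
  115 110]
 [112 111 111 109 110 116 116 107 107 111 116 116 114 108 105 109 109 112
  113 109]
 [1
[... 742 characters left out ...]
 118 119
  105  77]
 [111 119  86  84  83  88  87  93 104 116 121 122 121 121 121 121 121 121
  116  78]
 [ 86  96 108 119 121 122 123 124 123 123 123 123 123 123 122 122 122 122
  120  79]
 [187 172 124 124 124 125 125 126 125 126 131 160 159 159 159 159 124 123
  122  80]
 [124 125 125 125 136 161 161 161 161 161 161 161 161 160 159 160 157 124
  123 112]
 [159 161 161 161 162 162 162 162 162 162 162 162 161 162 161 161 160 125
  125 120]
 [161 162 161 162 162 163 163 163 163 163 164 163 163 163 163 162 161 128
  126 125]
 [161 162 162 163 163 163 164 165 164 164 165 164 164 164 187 201 254 254
  127 125]
 [162 163 163 163 164 165 164 181 254 254 254 254 203 202 202 218 254 254
  128 126]]
```

The stem has left its upright place in the view and the forces are small, so the probe tilted. I'll lift it out, move over bare wood, and measure the tilt from the side camera.

drive_tool(series=[0,0,-10,0,0,0,-15,0,0,0,-25,0,0,0,-35,0,0,0,-35,0,25,0,0,0,30,0,0,0,30,0,0,0,25,0,0,0,0,0,0,0,0,0,0,0,0,0,0,0])

```text
t: 18.58
position: [0.5402, 0.1518, 0.3022]
ee_rot: [[0.055, -0.999, -0.003], [-0.999, -0.055, -0.001], [0.0, 0.003, -1.0]]
wrist_force: [0.0, -0.5, -1.4]
grip_width: 0.248
gripper_force: 33.1
```

```bash
python3 - <<'E'
from h import *
s=bot.read_state();p=np.array(s['position']);R=np.array(s['ee_rot']);print(s['t'],p)
a=snap('side','s10.png')
for th in(0,15,20,25,30,35):
  t=np.radians(th);ax=np.array([np.sin(t),0,-np.cos(t)]);G=np.array([0,0,6.])
  print(th,[proj('side',p+R@(G+ax*(k-128))/1000).tolist() for k in(0,62,152)])
h=cv2.cvtColor(a,cv2.COLOR_RGB2HSV)
y0,y1,x0,x1=250,350,235,300
sat=h[y0:y1,x0:x1,1];m=(sat<90)
for r in range(0,y1-y0,2): print(y0+r,''.join('#' if v else '.' for v in m[r]))
E
```

```text
18.5833 [0.54023883 0.15177651 0.30220558]
0 [[282.0, 270.7], [280.1, 244.6], [277.0, 202.5]]
15 [[277.5, 283.2], [277.6, 250.8], [277.9, 200.3]]
20 [[275.9, 286.5], [276.8, 252.4], [278.2, 199.8]]
25 [[274.4, 289.4], [276.0, 253.8], [278.5, 199.4]]
30 [[272.8, 291.8], [275.2, 254.8], [278.8, 199.2]]
35 [[271.2, 293.6], [274.4, 255.6], [279.1, 199.0]]
250 ..........................#######################################
252 ..........................#######################################
254 ..........................#######################################
256 ..........................#######################################
258 ...........................######################################
260 ...........................######################################
262 ..........................#######################################
264 .........................########################################
266 .........................########################################
268 ........................#########################################
270 .......................###################
[... 2053 characters left out ...]

330 .................................................................
332 .................................................................
334 .................................................................
336 .................................................................
338 .................................................................
340 .................................................................
342 .................................................................
344 .................................................................
346 .................................................................
348 .................................................................
```

```bash
python3 - <<'E'
from h import *
a=cv2.imread('pics/s10.png').astype(int);b=cv2.imread('pics/side0.png').astype(int)
d=abs(a-b).sum(2)
for r in range(240,300,2): print(r,''.join('#' if v>60 else '.' for v in d[r,250:310]))
E
```

```text
240 .................###############.........##.................
242 .................################........##.................
244 .................###############.............#..............
246 .................###############.............####...........
248 .................##############..............####...........
250 ................################............#####...........
252 ...............#################............#####...........
254 ...............#################............#####...........
256 ..................##############...........######...........
258 .......................####................######...........
260 ........................############.......######...........
262 ....................####.##.......###############...........
264 ........................###..................####...........
266 .......................####.................................
268 .......................####.................................
270 .......................####.................................
272 ...................####..#..................................
274 ...................####..#..................................
276 ...................####..#..................................
278 ...................####.##..................................
280 ..................####..##..................................
282 ..................####..#...................................
284 ..................####..#...................................
286 ..................##...##...................................
288 ..................#####.....................................
290 ..................#####.....................................
292 ...................###......................................
294 ............................................................
296 ............................................................
298 ............................................................
```

The tip is at (270.5,292) and the collar's underside near (274,256), which fits a tilt of about 30°. I'll carry the probe around above the cover to the downhill side of the well.

drive_tool(series=[0,0,-30,0,0,0,-40,0,35,-2.5,0,0,35,-2.5,0,0,35,-2.5,0,0,35,-2.5,0,0,35,-2.5,0,0,35,-2.5,0,0,35,-2,0,0,35,-2,0,0,35,-2,0,0,0,0,35,0,0,0,35,0,0,0,35,0,0,0,0,0,0,0,0,0,0,0,0,0])

```text
t: 20.05
position: [0.5806, -0.1612, 0.2696]
ee_rot: [[0.056, -0.998, 0.002], [-0.998, -0.056, -0.001], [0.001, -0.002, -1.0]]
wrist_force: [-0.2, -0.6, 0.8]
grip_width: 0.249
gripper_force: 33.0
```

```bash
python3 - <<'E'
from h import *
P=[];
for i in range(4):
  s=bot.read_state();P.append(s['position']);a=snap('wrist','w11.png')
P=np.array(P);p=P.mean(0);R=np.array(s['ee_rot']);print(s['t'],P.round(4),R.round(3).tolist())
M=np.array([.5725,-.053,.092]);print('tcp rel mouth, tool axes',(R.T@(p-M)*1000).round(1))
E0=w2c('wrist')
print('mouth',proj('wrist',M,E0),[proj('wrist',M+np.array([dx,-.0303,-.0175]),E0) for dx in(-.053,.053)])
g=cv2.cvtColor(a,cv2.COLOR_RGB2HSV)
for r in range(60,330,6): print(r,''.join('#' if v<60 else '.' for v in g[r,200:440:3,1]))
E
```

```text
20.2 [[ 0.5806 -0.1612  0.2696]
 [ 0.5814 -0.1616  0.2708]
 [ 0.5816 -0.1618  0.2713]
 [ 0.5816 -0.162   0.2713]] [[0.055, -0.998, 0.006], [-0.998, -0.055, -0.002], [0.003, -0.005, -1.0]]
tcp rel mouth, tool axes [ 109.4   -3.8 -178.4]
mouth [323.5 340.7] [array([383.9, 303.8]), array([266.7, 297.7])]
60 ................................................................################
66 ................................................................################
72 ................................................................################
78 ................................................................################
84 ................................................................################
90 ................................................................################
96 ................................................................################
102 ................................................................################
108 ................................................................################
114 ...................................
[... 2320 characters left out ...]
##..................
282 .....................#########################################..................
288 .....................#########################################..................
294 ......................########################################..................
300 ......................########################################..................
306 ......................#######################################...................
312 ....................#########################################...................
318 ...................##########################################...................
324 ..................############################################..................
```

drive_tool(series=[-8,2,10,0,-8,2,10,0,-8,1,10,0,-9,0,10,0,0,0,0,0,0,0,0,0,0,0,0,0])

```text
t: 20.83
position: [0.5727, -0.1288, 0.2276]
ee_rot: [[0.055, -0.998, -0.0], [-0.998, -0.055, -0.0], [0.0, 0.0, -1.0]]
wrist_force: [0.3, -0.4, -0.9]
grip_width: 0.249
gripper_force: 33.0
```

```bash
python3 - <<'E'
from h import *
s=bot.read_state();snap('side','s12.png');p=np.array(s['position']);R=np.array(s['ee_rot']);M=np.array([.5725,-.053,.092])
print(s['t'],p,(R.T@(p-M)*1000).round(1),s['wrist_force'])
# tip seen in the side view?
a=cv2.imread('pics/s12.png').astype(int);b=cv2.imread('pics/side0.png').astype(int);d=abs(a-b).sum(2)
t=np.radians(30);ax=np.array([np.sin(t),0,-np.cos(t)])
print([proj('side',p+R@(np.array([0,0,6.])+ax*(k-128))/1000).tolist() for k in(0,62,152)],proj('side',M))
for r in range(180,240,2): print(r,''.join('#' if v>60 else '.' for v in d[r,260:330]))
E
```

```text
20.8333 [ 0.57273242 -0.1288009   0.22756119] [  75.7    3.9 -135.5] [ 0.34764071 -0.40475741 -0.93842903]
[[298.4, 212.4], [300.7, 182.2], [304.1, 137.0]] [295.6 222.9]
180 .................................#############........................
182 ..................................###########.........................
184 ....................................######............................
186 ....................................######............................
188 ...................................#######............................
190 ...............................###########............................
192 ............................#############.............................
194 ..........................###############.............................
196 ..........................###############.............................
198 ..........................###############.............................
200 ..........................###############.............................
202 ...........................##############.............................
204 ..........................
[... 619 characters left out ...]
##.......................
222 ...................#.##.###########..#...#####.########...............
224 ...............####.###........######.....######......................
226 ..........................############................................
228 ...........................#############.............................#
230 .............................####################....................#
232 .........................#.......#################....................
234 ................................#.###################.................
236 ...............................##.............##......................
238 ...............................##.....................................
```

drive_tool(series=[-2,-1.5,3.5,0,-2,0,3.5,0,-2,0,3.5,0,-2,0,3.5,0,-2,0,3.5,0,-2,0,3.5,0,-2,0,3.5,0,0,0,0,0])

```text
t: 21.55
position: [0.5734, -0.115, 0.2025]
ee_rot: [[0.054, -0.999, -0.0], [-0.999, -0.054, -0.001], [0.001, 0.0, -1.0]]
wrist_force: [0.7, -1.3, -1.9]
grip_width: 0.252
gripper_force: 32.9
```

drive_tool(series=[-2,0,3.5,0,-2,0,3.5,0,-2,0,3.5,0,0,0,0,0,0,0,0,0])

```text
t: 21.97
position: [0.5732, -0.1087, 0.1922]
ee_rot: [[0.054, -0.999, 0.0], [-0.999, -0.054, 0.001], [-0.001, -0.0, -1.0]]
wrist_force: [2.1, -1.6, -3.2]
grip_width: 0.249
gripper_force: 32.5
```

The tip is about 17 mm deep by geometry with little force, so it has entered the well. I'll continue along the axis.

drive_tool(series=[-2,0,3.5,0,-2,0,3.5,0,-2,0,3.5,0,-2,0,3.5,0,0,0,0,0])

```text
t: 22.38
position: [0.5727, -0.1005, 0.178]
ee_rot: [[0.055, -0.999, -0.0], [-0.999, -0.055, 0.001], [-0.001, -0.0, -1.0]]
wrist_force: [2.8, -2.1, -2.3]
grip_width: 0.249
gripper_force: 32.7
```

drive_tool(series=[-2,0,3.5,0,-2,0,3.5,0,-2,0,3.5,0,0,0,0,0])

```text
t: 22.72
position: [0.5723, -0.0945, 0.1674]
ee_rot: [[0.055, -0.999, -0.0], [-0.999, -0.055, 0.001], [-0.001, 0.0, -1.0]]
wrist_force: [3.5, -2.3, -2.9]
grip_width: 0.247
gripper_force: 32.6
```

drive_tool(series=[-2,0,3.5,0,-2,0,3.5,0,0,0,0,0])

```text
t: 22.97
position: [0.5722, -0.0907, 0.1605]
ee_rot: [[0.054, -0.999, 0.0], [-0.999, -0.054, 0.0], [-0.0, -0.0, -1.0]]
wrist_force: [3.8, -3.4, -3.5]
grip_width: 0.25
gripper_force: 32.7
```

drive_tool(series=[-1.2,0,2,0,-1.2,0,2,0,0,0,0,0])

```text
t: 23.22
position: [0.5722, -0.0887, 0.1569]
ee_rot: [[0.054, -0.999, 0.0], [-0.999, -0.054, -0.001], [0.001, -0.0, -1.0]]
wrist_force: [3.1, -4.8, -1.2]
grip_width: 0.247
gripper_force: 32.7
```

drive_tool(series=[-1.2,0,2,0,-1.2,0,2,0,0,0,0,0])

```text
t: 23.47
position: [0.5725, -0.0874, 0.1542]
ee_rot: [[0.054, -0.999, 0.001], [-0.999, -0.054, -0.004], [0.004, -0.001, -1.0]]
wrist_force: [-0.1, -7.5, 4.3]
grip_width: 0.245
gripper_force: 32.8
```

Force is beginning to rise, so the collar is near contact. I'll push a little more.

drive_tool(series=[-1,0,2,0,-1,0,2,0,0,0,0,0])

```text
t: 23.72
position: [0.5734, -0.0878, 0.1535]
ee_rot: [[0.053, -0.999, 0.004], [-0.999, -0.053, -0.009], [0.009, -0.003, -1.0]]
wrist_force: [-3.8, -12.3, 17.3]
grip_width: 0.248
gripper_force: 34.2
```

```bash
python3 - <<'E'
from h import *
s=bot.read_state();p=np.array(s['position']);R=np.array(s['ee_rot']);M=np.array([.5725,-.053,.092])
print(s['t'],(R.T@(p-M)*1000).round(1),s['wrist_force'])
snap('top','t13.png');snap('side','s13.png')
E0=w2c('wrist');snap('wrist','w13.png')
for n in('wrist','side','top'):
  for r in find(n,'probe'): print(n,*r)
n=np.array([.02,-.5,.866]);print('expect cap',M+n*.09,proj('side',M+n*.09),proj('wrist',M+n*.09,E0))
E
```

```text
23.7167 [ 35.4   0.8 -61.2] [ -3.79622229 -12.2635284   17.34018856]
wrist 0.91 [ 0.5715 -0.0922  0.1745] [328.7 379.2]
side 0.66 [ 0.574  -0.0747  0.1535] [296.7 192.7]
side 0.16 [0.7394 0.2886 0.0749] [150.4 346.2]
expect cap [ 0.5743  -0.098    0.16994] [299.2 179.1] [320.5 353.1]
```

The collar is seated: depth along the axis matches home within about 1 mm, and 17 N came up with no further travel. I'll ease the load, let go and retreat upward.

drive_tool(series=[0.5,0,-1.5,0,0,0,-1,0,0,0,0,0])

```text
t: 24.27
position: [0.5731, -0.0873, 0.154]
ee_rot: [[0.053, -0.999, 0.003], [-0.999, -0.053, -0.006], [0.007, -0.003, -1.0]]
wrist_force: [0.4, -9.8, 7.3]
grip_width: 0.25
gripper_force: 32.8
```

drive_tool(series=[0,0,0,0,0,0,0,0,0,0,0,0,0,0,0,0,0,0,0,0,0,0,0,0], claw=-0.4)

```text
t: 24.77
position: [0.5713, -0.0841, 0.1512]
ee_rot: [[0.055, -0.998, -0.001], [-0.998, -0.055, 0.001], [-0.001, 0.001, -1.0]]
wrist_force: [0.2, 0.1, -0.0]
grip_width: 0.7
gripper_force: 0.0
```

drive_tool(series=[2,0,-10,0,2,0,-15,0,4,0,-25,0,5,0,-30,0,5,0,-30,0,5,0,-30,0,30,0,0,0,30,0,0,0,0,0,0,0,0,0,0,0])

```text
t: 25.6
position: [0.5763, -0.1688, 0.2924]
ee_rot: [[0.052, -0.999, 0.001], [-0.999, -0.052, 0.0], [-0.0, -0.001, -1.0]]
wrist_force: [-0.3, -0.1, -1.0]
grip_width: 0.698
gripper_force: 0.0
```

```bash
python3 - <<'E'
from h import *
s=bot.read_state();p=np.array(s['position']);print(s['t'],p,s['wrist_force'],s['grip_width'])
E0=w2c('wrist');a=snap('wrist','w14.png');b=snap('top','t14.png');snap('side','s14.png')
M=np.array([.5725,-.053,.092]);n=np.array([.02,-.5,.866])
for k in('probe','cover'):
  for c in('wrist','side','top'):
    for r in find(c,k): print(k,c,*r)
for nm,k in(('cap',.09),('collartop',.006)):
  print(nm,M+n*k,[proj(c,M+n*k,E0 if c=='wrist' else None) for c in('wrist','top','side')])
E
```

```text
25.6 [ 0.5763492  -0.16878478  0.29242833] [-0.26335921 -0.10491225 -0.95328405] 0.6983269207152523
probe wrist 0.74 [ 0.5721 -0.1007  0.1667] [320.  329.3]
probe side 0.85 [ 0.5673 -0.0835  0.1447] [301.1 193.9]
probe top 0.82 [ 0.5728 -0.0847  0.1484] [370.2 204.4]
cover wrist 0.73 [ 0.7878 -0.0719  0.1436] [ 43.8 332.6]
cover wrist 0.67 [ 0.5717 -0.0108  0.1296] [314.4 396.7]
cover wrist 0.63 [ 0.3323 -0.0106  0.094 ] [558.9 382.7]
cover side 0.94 [ 0.5693 -0.0011  0.1187] [289.9 230.3]
cover side 0.72 [0.3073 0.3174 0.1317] [403.1 391.3]
cover side 0.69 [0.3488 0.0348 0.1287] [400.7 257.3]
cover side 0.52 [ 0.7897 -0.084   0.1414] [197.6 180. ]
cover side 0.46 [ 0.2388 -0.1877  0.1621] [471.1 178.1]
cover top 0.8 [0.3459 0.044  0.1407] [306.3 316.9]
cover top 0.74 [ 0.7895 -0.084   0.1388] [369.2 100.6]
cover top 0.66 [ 0.5711 -0.0058  0.1168] [331.2 207.1]
cover top 0.65 [0.3037 0.3245 0.1387] [168.1 337. ]
cap [ 0.5743  -0.098    0.16994] [array([317.5, 336.9]), array([377.8, 202.4]), array([299.2, 179.1])]
collartop [ 0.57262  -0.056     0.097196] [array([317.2, 333.6]), array([354.9, 207.5]), array([295.9, 220. ])]
```

Cap and cover detections match the expected home pose. One numeric check of the seating depth: the cap's silhouette in the side view.

```bash
python3 - <<'E'
from h import *
a=cv2.imread('pics/s14.png').astype(int);b=cv2.imread('pics/side0.png').astype(int);d=abs(a-b).sum(2)
for r in range(160,226,2): print(r,''.join('#' if v>60 else '.' for v in d[r,270:330]))
M=np.array([.5725,-.053,.092]);n=np.array([.02,-.5,.866]);n/=np.linalg.norm(n);v=np.array([1,.04,0]);v-=n*(v@n);v/=np.linalg.norm(v);w=np.cross(n,v)
for lift in(0,.005,.01):
  o=[]
  for k,r in((.09,.012),(.006,.013)):
    q=np.array([proj('side',M+n*(k+lift)+r*(np.cos(t)*v+np.sin(t)*w)) for t in np.linspace(0,6.28,40)]);o.append((q.min(0),q.max(0)))
  print(lift,o)
E
```

```text
160 ............................................................
162 ............................................................
164 ............................................................
166 ............................................................
168 ............................................................
170 ............................................................
172 ............................................................
174 ............................................................
176 ............................................................
178 ........................#########...........................
180 ........................###########.........................
182 ........................###########.........................
184 ........................###########.........................
186 ........................###########.........................
188 ........................##########..........................
190 .....................#############..........................
192 ..................################......................
[... 648 characters left out ...]
......
214 ..................##############............................
216 ..................######.#######............................
218 ..................##############............................
220 ...................####...#.##..#...........................
222 .........####.###########............########.............##
224 .....####.####.......######.....######...................###
0 [(array([293.2, 178.1]), array([305.2, 180.2])), (array([289.5, 218.5]), array([302.2, 221.5]))]
0.005 [(array([293.4, 175.7]), array([305.4, 177.7])), (array([289.7, 216.2]), array([302.4, 219. ]))]
0.01 [(array([293.6, 173.2]), array([305.6, 175.2])), (array([289.9, 213.8]), array([302.6, 216.6]))]
```

The cap's top edge is at row ~178, which is the zero-lift prediction. The probe is fully home, so I'm handing in.

```bash
python3 -c "
from workcell import bot
print(bot.close_job())"
```

```text
the job is handed in; nothing more can be done
None
```

The job is handed in at about 26 s: by my measurements the cover is at its open stop and the probe is released fully home in the grey block's slanted well; no verdict came back, and I viewed 11 pictures, one over the limit of 10.

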